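# Lock the tool case with a snap hook

## Robot

A 6-joint arm with a two-finger parallel gripper is mounted at the origin on a cart in front of the work surface, level with it; the furniture and walls round the work are solid. World frame = base frame: x ahead of the robot, y to its left, z up, the work surface at z = 0. Lengths are in m, angles in rad, forces in N, time in s.
With the tool pointing down it reaches from about 0.35 to 0.775 m from the base axis. Payload 7.3 kg.
Tool frame: the origin (TCP) lies between the finger pads; the fingertips stand 8 mm ahead of it and the grasp point (between the pads) lies 11 mm behind it (robot.nose_length is the distance from the TCP to the fingertips, in m); z points along the fingers, y is the line along which they close (so a half turn about z gives the same grasp; the last joint's range is limited). The gripper opens to 92 mm and grips with 3 to 60 N. Pads are 19 mm wide; open, the fingers measure 130 mm over their backs; the gripper's body (75 mm by 190 mm) begins 47 mm behind the grasp point.
Start: joints at [1.039, 0.342, 1.524, -0, 1.275, -0.146], TCP at [0.198, 0.486, 0.235] pointing down, gripper open.
Joint ranges: [-2.53, 2.53], [-0.77, 2.02], [0.04, 2.7], [-1, 4.14], [0.28, 2.66], [-3.11, 3.11]. Speed limits (rad/s): [2.57, 2.57, 3.14, 3.14, 3.14, 3.14].

## Interface

Orientations are given as [roll, pitch, yaw] about the fixed x, y, z axes, in that order (R = Rz(yaw) Ry(pitch) Rx(roll)).
In Python, from cell import robot gives the robot as it stands. The module is installed in compiled form; this text tells all that it offers.
- The arm moves only by the shell command python3 -m jog 'ROWS' [FORCE]. ROWS is JSON, a list that holds one entry, the list of rows, each a list of 5 numbers: the gripper's target within -1 to 1 (fully open at 1, half-way at 0, shut at -1), then the shift along the tool's x, y, z in m, then the turn about the tool's z in rad. A call has 1 to 5 rows; each row is the pose to reach, as a shift and turn from the pose commanded when the call began, along the tool's axes at that moment; what a row does not reach only later rows make up. A row lasts 1/12 s, in which the tool goes at most 41.7 mm and 7.16 degrees, less where a joint would pass 70% of its speed; a pose out of reach is approached as far as the arm can. A call with a gripper value outside its range is refused whole. The fingers move at their own pace and stop on an object; FORCE is the grip in N (left out, the last holds). Time passes only in rows, so rows that repeat a pose let the fingers close. It gives the time, the measured TCP pose, the force, the opening and the grip force at its end, in the units of the state.
- robot.observe(): the state, without advancing time (a new reading comes with each control period).
- robot.read_camera(name): name is "scene" or "top" or "wrist"; returns the picture (480x640x3 uint8, red, green, blue); there is no depth.
- robot.camera_model(name): a dict with "camera_matrix" (3x3 intrinsics, pixels), "position" and "attitude" of the camera in the world; the wrist camera has in their place "mount" (4x4, takes a point from camera to tool coordinates, whose origin is the TCP and whose axes are the flange's). Camera axes: x right, y down, z forward; pixel columns grow to the right and rows downward; lengths in m; the calibration is good to about 2 mm. A picture is of the moment at which its call begins: read the wrist's pose just before it. camera_model takes no time and is no camera call.
- robot.hand_in(): hands the job in; it is judged then, once.
The state is a dict: "time": time; "qpos": joint angles; "qvel": joint speeds; "joint_efforts": joint torques, N m; "tool_pos": TCP position; "tool_rot": TCP orientation; "contact_force": force on the tool from outside, world axes, zero at the start; "torque": the same for the moment, N m; "opening": finger opening in m; "grip_force": force on a finger pad.
Only numpy, scipy, OpenCV 4.12 (cv2) and the standard library are available. Lean on these libraries where they do the work, as an engineer would, in place of code of your own. Each camera call takes 0.05 s, during which the arm holds its last target. There are 200 camera calls.

## Task

Lock the grey case: take the snap hook out of its wooden holder, press it down over the steel eye on the front of the case until its sprung gate snaps shut with the eye's bar inside. Then, before letting go, give the hook a light upward tug so that the gate bears on the bar, and leave the hook hooked on the eye with the gate shut. Press and tug gently, and do not push the small cup or the sanding block out of place.

Things in the scene. Friction and masses are not known exactly. Their poses are not given: they have to be found in the camera images.
- case: closed grey steel case on the right-hand table, 104 x 151 mm, fixed; lid 82 mm high, handle 93 mm. Origin at the centre of its underside; x points from front to back, y along its width, z up. On its front (-x) a steel hasp (bracket and slotted lid tongue, top 73 mm above that underside) reaches 104 mm in front of the origin; an upright steel eye stands through it. A tall chest of drawers stands behind (world x > 0.53 m)
- eye_mid (a point): NOMINAL middle of the eye's top bar, case axes. The eye is an upside-down U of 8 mm round bar, its top bar level along case y, 34 mm clear between the posts, free for 44 mm below. It is clamped anywhere within 7 mm before or behind (x) and 5 mm above or below (z) this point, which this reading does not show: find the bar by touch or sight
- hook: loose steel snap hook, about 0.14 kg, standing in the holder mouth down: 95 mm tall, 46 wide (x), 12 thick (y). Origin midway between the lower ends of its legs, z up the stem. From z = 53 to 95 mm a 16 x 16 mm stem to grip. Nose leg x = -23 to -15 mm, hinge leg x = +13 to +23 mm, both from z = 0 up; the crook's underside is at z = 40 mm
- gate: sprung gate that closes the hook's mouth: 6 mm round brass bar, shut its underside is at hook z = 8 and its top at 14 mm. Hinged at its origin (hook x = +12, z = 11 mm), tip 26 mm away beside the nose leg. Shut, its axes are parallel to the hook's. Pushed from below it swings up into the opening (0 to 1.35 rad; spring 0.07 Nm shut, 0.12 at 0.8 rad) and springs back; it does not open outward
- mouth (a point): middle of the hook's 28 x 26 mm opening, 28 mm above the hook's origin and 1 mm towards the nose, hook axes. A bar passes the gate's tip only if it enters near the nose leg (bar surface within 4 mm of the leg's inner face) and until its centre is 31 to 35 mm above the legs' ends; entering mid-mouth it jams the gate
- holder: fixed wooden block 85 x 50 x 34 mm, origin at the centre of its underside; in its top a slot 49 x 15 mm, 20 mm deep, along its x axis, in which the hook's legs stand
- cup: small lacquer cup, loose bystander, 52 mm wide, 36 mm high, origin under its centre
- block: sanding block, loose bystander, 46 x 80 x 28 mm, origin under its centre
There are look-alikes about, which are no part of the job. Leave any green look-alike of the hook alone.

How it is judged:
On the way, in this order (a step that is already met when the one before it is completed fails the run):
1. the eye's bar is inside the hook and the gate has sprung shut, the hook upright (x of mouth in the frame of eye_mid between -0.018 and 0.018 m and y of mouth in the frame of eye_mid between -0.02 and 0.02 m and z of mouth in the frame of eye_mid between -0.016 and 0.017 m and angle between the x axis of gate and the x axis of hook, either way round below 0.08 rad and angle between hook's own z axis and vertical below 0.35 rad), for 0.1 s.
2. the hook is tugged up so that its shut gate bears on the eye with more than 2.5 N (x of mouth in the frame of eye_mid between -0.018 and 0.018 m and y of mouth in the frame of eye_mid between -0.02 and 0.02 m and z of mouth in the frame of eye_mid between -0.016 and 0.017 m and angle between the x axis of gate and the x axis of hook, either way round below 0.08 rad and contact force between gate and case above 2.5 N), for 0.2 s.
At the end, for the whole second after the job is handed in: the hook hangs on the eye, however it leans: the middle of its opening within 30 mm of the eye's middle point, gate shut to within 0.08 rad, hook at rest and released (distance between mouth and eye_mid below 0.03 m and angle between the x axis of gate and the x axis of hook, either way round below 0.08 rad and linear speed of hook below 0.03 m/s and angular speed of hook below 0.3 rad/s); the robot touches nothing.
It fails at once if the hook or its gate is forced against the case or its eye with more than 20 N while the fingers hold or push it (contact force between hook and case above 20 N and contact force between the fingers and hook above 0.5 N).
It fails at once if the cup is pushed more than 30 mm (distance of cup from where it was at the start of the episode above 0.03 m).
It fails at once if the sanding block is pushed more than 30 mm (distance of block from where it was at the start of the episode above 0.03 m).
It also fails if it takes over 64 s, if anything falls off the work surface, if the arm or the gripper's body presses on something with over 40 N, if the wrist force passes 120 N, or if a joint passes its speed limit or range.

## Working session

There is one attempt and no reset: what is moved stays moved. The work goes in short steps, Python scripts to look and compute and a shell command to move; the robot and the scene stay as the last step left them, time stands still between calls to the robot, and variables do not carry over. Pictures are saved under pics/ and viewed, at most 10 in all, crops included, and the job is handed in when it is done.

```bash
mkdir -p pics; cat > h.py <<'E'
import numpy as np, cv2
from cell import robot
from scipy.spatial.transform import Rotation as R
def cam(name):
    m=robot.camera_model(name); K=np.array(m["camera_matrix"])
    if "mount" in m:
        s=robot.observe(); M=np.array(m["mount"]); T=np.eye(4)
        T[:3,:3]=R.from_euler('xyz',s["tool_rot"]).as_matrix(); T[:3,3]=s["tool_pos"]
        C=T@M; return K,C[:3,:3],C[:3,3]
    return K,m["attitude"],np.array(m["position"])
def save(name,f):
    im=robot.read_camera(name); cv2.imwrite(f,im[:,:,::-1]); return im
def ray(K,Rm,p,uv):
    d=Rm@np.linalg.inv(K)@np.array([uv[0],uv[1],1.]); return d/np.linalg.norm(d)
def onplane(K,Rm,p,uv,z):
    d=ray(K,Rm,p,uv); return p+d*(z-p[2])/d[2]
def proj(K,Rm,p,X):
    c=Rm.T@(np.array(X)-p); q=K@c; return q[:2]/q[2]
E
python3 - <<'E'
from h import *
for n in ("scene","top","wrist"):
    print(n,{k:np.round(v,4).tolist() if not isinstance(v,str) else v for k,v in robot.camera_model(n).items()})
a=save("scene","pics/scene.png"); b=save("top","pics/top.png")
s=robot.observe(); print(s["tool_pos"],s["tool_rot"],s["time"],s["contact_force"],robot.nose_length)
E
```

```text
scene {'camera_matrix': [[553.887, 0.0, 321.2269], [0.0, 553.887, 237.7814], [0.0, 0.0, 1.0]], 'position': [-0.5231, -0.4989, 0.9473], 'attitude': [-2.2074, -0.0004, -1.0639]}
top {'camera_matrix': [[569.9913, 0.0, 312.799], [0.0, 569.9913, 239.7151], [0.0, 0.0, 1.0]], 'position': [0.3049, 0.043, 1.7906], 'attitude': [-3.0677, -0.0014, -1.5754]}
wrist {'camera_matrix': [[365.037, 0.0, 316.5649], [0.0, 365.037, 245.1057], [0.0, 0.0, 1.0]], 'mount': [[0.0011, -0.963, -0.2695, 0.0722], [1.0, 0.0011, -0.0, 0.0], [0.0003, -0.2695, 0.963, -0.1504], [0.0, 0.0, 0.0, 1.0]]}
[0.19735384 0.48611252 0.23411981] [-3.14023014e+00 -2.00117740e-04  2.75578053e+00] 0.1 [-0.60195176 -0.32469761  0.73707438] 0.008
```

View pics/scene.png

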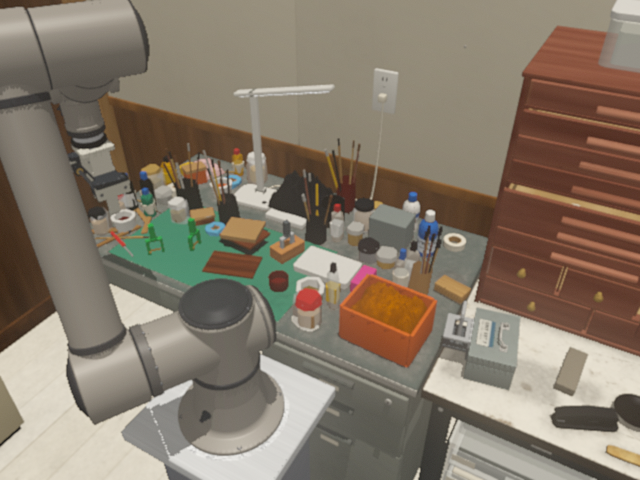

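View pics/top.png

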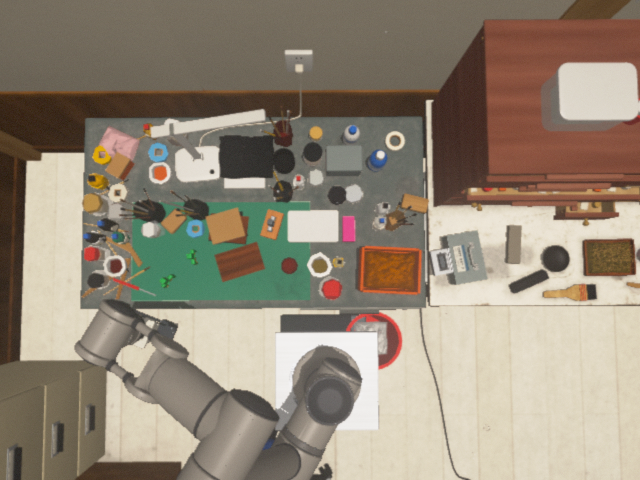

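The scene view shows the wooden holder with the grey hook at (287,245), and the dark red cup at (278,282). The green look-alikes are at (153,238) and (194,233), and the grey case with its hasp and eye is at (490,340). In the top view the holder is at (271,223), the cup at (290,265), the green look-alikes at (167,281) and (191,257), the case at (462,257) and a grey-brown block at (513,244).

I'll take crops of the holder and case.

```bash
sed -i 's/return K,m\["attitude"\]/return K,R.from_euler("xyz",m["attitude"]).as_matrix()/' h.py
python3 - <<'E'
from h import *
b=cv2.imread("pics/top.png"); a=cv2.imread("pics/scene.png")
T=cam("top"); S=cam("scene")
for n,uv,z in [("hook",(271,223),.09),("holder",(271,223),.034),("cup",(290,265),.036),("case",(465,257),.08),("eye",(444,261),.09),("blk",(513,244),.028),("g",(191,257),.05)]:
    print(n,np.round(onplane(*T,uv,z),3))
for n,uv,z in [("hook",(286,228),.09),("cup",(278,277),.036),("eye",(459,325),.08)]:
    print(n,np.round(onplane(*S,uv,z),3))
c=[cv2.resize(x,(400,300),interpolation=cv2.INTER_CUBIC) for x in (a[205:265,247:327],a[290:395,425:565],b[203:243,245:298],b[222:297,425:525])]
cv2.imwrite("pics/crop1.png",np.vstack([np.hstack(c[:2]),np.hstack(c[2:])]))
E
```

```text
hook [0.482 0.165 0.09 ]
holder [0.487 0.169 0.034]
cup [0.357 0.11  0.036]
case [ 0.377 -0.417  0.08 ]
eye [ 0.365 -0.351  0.09 ]
blk [ 0.419 -0.581  0.028]
g [0.382 0.412 0.05 ]
hook [0.484 0.167 0.09 ]
cup [0.356 0.114 0.036]
eye [ 0.37  -0.346  0.08 ]
```

View pics/crop1.png

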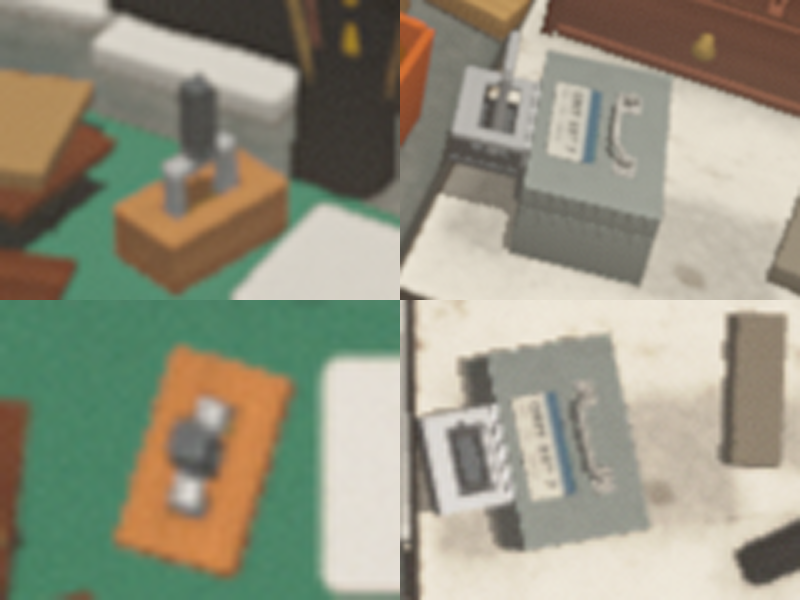

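```bash
python3 - <<'E'
from h import *
b=cv2.imread("pics/top.png"); T=cam("top"); S=cam("scene"); hsv=cv2.cvtColor(b,cv2.COLOR_BGR2HSV)
m=cv2.inRange(hsv[203:243,245:298],(5,120,120),(20,255,255))
c=max(cv2.findContours(m,0,1)[0],key=cv2.contourArea); r=cv2.boxPoints(cv2.minAreaRect(cv2.convexHull(c)))+[245,203]
P=np.array([onplane(*T,u,.034) for u in r])[:,:2]; print("holder",P.round(3).tolist(),P.mean(0), [np.degrees(np.arctan2(*(P[i+1]-P[i])[::-1])).round(1) for i in range(3)])
m=cv2.inRange(hsv[222:297,440:525],(80,25,60),(110,90,190))
c=max(cv2.findContours(m,0,1)[0],key=cv2.contourArea); r=cv2.boxPoints(cv2.minAreaRect(cv2.convexHull(c)))+[440,222]
P=np.array([onplane(*T,u,.082) for u in r])[:,:2]; print("case",P.round(3).tolist(),P.mean(0), [np.degrees(np.arctan2(*(P[i+1]-P[i])[::-1])).round(1) for i in range(3)])
for z in (.08,.12,.2): print("pot top",onplane(*T,(283,190),z).round(3),"scene",onplane(*S,(317,213),z).round(3))
E
```

```text
holder [[0.451, 0.204], [0.532, 0.18], [0.517, 0.13], [0.436, 0.155]] [0.48409157 0.16715354] [np.float64(-16.5), np.float64(-107.0), np.float64(163.3)]
case [[0.413, -0.406], [0.414, -0.413], [0.339, -0.426], [0.338, -0.419]] [ 0.37609124 -0.41602299] [np.float64(-79.0), np.float64(-170.1), np.float64(101.0)]
pot top [0.583 0.13  0.08 ] scene [0.599 0.137 0.08 ]
pot top [0.576 0.128 0.12 ] scene [0.547 0.108 0.12 ]
pot top [0.563 0.123 0.2  ] scene [0.444 0.049 0.2  ]
```

```bash
python3 -m jog '[[[1,-0.036,-0.0175,0,0],[1,-0.072,-0.035,0,0],[1,-0.108,-0.0525,0,0],[1,-0.144,-0.07,0,0],[1,-0.18,-0.0875,0,0]]]' 20
python3 -m jog '[[[1,-0.036,-0.0175,0,0],[1,-0.072,-0.035,0,0],[1,-0.108,-0.0525,0,0],[1,-0.144,-0.07,0,0],[1,-0.18,-0.0875,0,0]]]'
python3 -m jog '[[[1,-0.026,-0.013,0,-0.05],[1,-0.026,-0.013,0,-0.098],[1,-0.026,-0.013,0,-0.098]]]'
python3 - <<'E'
from h import *
im=save("wrist","pics/w1.png"); s=robot.observe(); print(s["tool_pos"],s["tool_rot"],s["contact_force"])
E
```

```text
time: 0.52
tool_pos: [0.332, 0.336, 0.2345]
tool_rot: [-3.141, -0.0, 2.756]
contact_force: [0.9, 1.2, 0.2]
opening: 0.0916
grip_force: 0.0
time: 0.93
tool_pos: [0.4661, 0.187, 0.2345]
tool_rot: [-3.141, -0.0, 2.756]
contact_force: [0.6, 1.1, 0.2]
opening: 0.0917
grip_force: 0.0
time: 1.18
tool_pos: [0.4851, 0.1655, 0.234]
tool_rot: [-3.141, -0.001, 2.852]
contact_force: [-0.1, 0.6, 0.4]
opening: 0.0921
grip_force: 0.0
[0.48438121 0.16642421 0.23418085] [-3.14127615e+00 -1.31348360e-03  2.85129072e+00] [0.06870854 0.14081885 0.03598458]
```

View pics/w1.png

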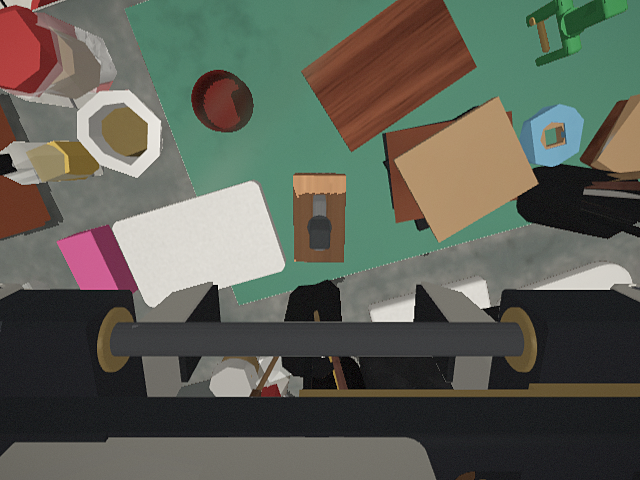

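The wrist view shows the hook's dark stem at (320,238) in the holder (293–346, 173–262), aligned with the tool. The cup is at (222,100), and a green look-alike at (560,35). Next I'll crop close to check the choice and find the nose side.

```bash
python3 - <<'E'
from h import *
b=cv2.imread("pics/w1.png"); W=cam("wrist")
cv2.imwrite("pics/c2.png",cv2.resize(b[165:270,280:360],(600,787)[::1] if 0 else (457,600),interpolation=cv2.INTER_CUBIC))
hsv=cv2.cvtColor(b,cv2.COLOR_BGR2HSV)
for z in (.109,.0): print(z,[onplane(*W,u,z).round(4).tolist() for u in ((309,248),(331,248),(320,216))])
m=cv2.inRange(hsv[165:270,285:355],(3,70,60),(20,255,255)); 
c=max(cv2.findContours(m,0,1)[0],key=cv2.contourArea)
print("holder top corners",[onplane(*W,u,.034).round(4).tolist() for u in ((294,193),(346,193),(345,262),(295,262))], cv2.minAreaRect(c))
for z in (.109,.067): print(proj(*W,(.484,.167,z)))
E
```

```text
0.109 [[0.4895, 0.1586, 0.109], [0.4945, 0.1752, 0.109], [0.4675, 0.1741, 0.109]]
0.0 [[0.5188, 0.1474, 0.0], [0.5257, 0.1705, 0.0], [0.4881, 0.169, 0.0]]
holder top corners [[0.4531, 0.153, 0.034], [0.4673, 0.2008, 0.034], [0.5341, 0.1815, 0.034], [0.5197, 0.1331, 0.034]] ((34.0, 52.0), (88.0, 52.0), 90.0)
[317.21012907 238.53050031]
[317.16547577 226.70106553]
```

View pics/c2.png

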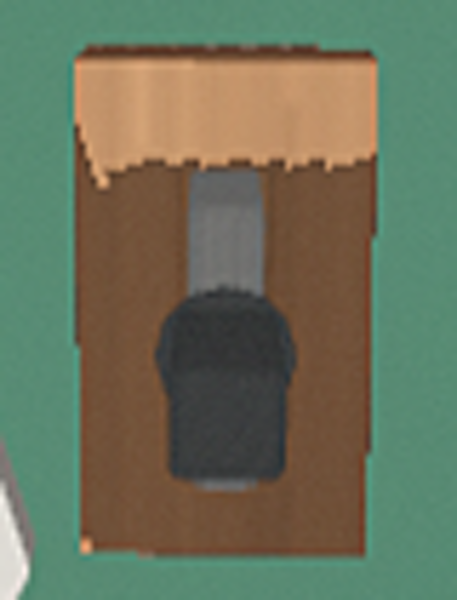

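The crop shows the dark square stem on a grey crook in the wooden block, top centre about (320,239.5), so this is the steel hook and not the green one. Next I descend with the fingers part open and grip.

```bash
python3 -m jog '[[[0,0,0.0025,0.03,0],[0,0,0.0025,0.065,0],[0,0,0.0025,0.1,0],[0,0,0.0025,0.13,0],[0,0,0.0025,0.151,0]]]' 40
python3 -m jog '[[[0,0,0,0,0],[-1,0,0,0,0],[-1,0,0,0,0],[-1,0,0,0,0],[-1,0,0,0,0]]]' 40
python3 -m jog '[[[-1,0,0,0,0],[-1,0,0,0,0],[-1,0,0,0,0],[-1,0,0,0,0],[-1,0,0,0,0]]]' 40
```

```text
time: 1.65
tool_pos: [0.4829, 0.1702, 0.0811]
tool_rot: [-3.14, -0.003, 2.854]
contact_force: [-0.0, 0.7, 0.1]
opening: 0.0631
grip_force: 0.0
time: 2.07
tool_pos: [0.486, 0.1698, 0.0854]
tool_rot: [3.14, 0.003, 2.854]
contact_force: [-0.1, -0.5, -0.0]
opening: 0.0296
grip_force: 0.0
time: 2.48
tool_pos: [0.4854, 0.1692, 0.0844]
tool_rot: [3.141, 0.001, 2.854]
contact_force: [-1.7, -1.6, 6.4]
opening: 0.0156
grip_force: 40.0
```

```bash
python3 -m jog '[[[-1,0,0,-0.01,0],[-1,0,0,-0.04,0],[-1,0,0,-0.08,0],[-1,0,0,-0.12,0],[-1,0,0,-0.16,0]]]' 
python3 -m jog '[[[-1,0,0,-0.04,0],[-1,0,0,-0.05,0]]]' 
python3 -m jog '[[[-1,-0.006,-0.039,0,0.11],[-1,-0.012,-0.078,0,0.22],[-1,-0.018,-0.117,0,0.33],[-1,-0.024,-0.156,0,0.44],[-1,-0.03,-0.195,0,0.55]]]'
python3 -m jog '[[[-1,-0.024,-0.03,0,0.11],[-1,-0.048,-0.06,0,0.22],[-1,-0.072,-0.09,0,0.33],[-1,-0.096,-0.119,0,0.44],[-1,-0.12,-0.148,0,0.55]]]'
python3 -m jog '[[[-1,-0.03,-0.01,0,0],[-1,-0.063,-0.02,0,0],[-1,-0.063,-0.02,0,0],[-1,-0.063,-0.02,0,0]]]'
python3 - <<'E'
from h import *
im=save("wrist","pics/w2.png"); np.save("w2.npy",np.array(cam("wrist"),dtype=object),allow_pickle=True)
a=save("scene","pics/s2.png"); s=robot.observe(); print(s["tool_pos"],s["tool_rot"])
X=np.array(s["tool_pos"])-[0,0,.045]; u,v=proj(*cam("scene"),X).astype(int); print(u,v)
c=cv2.resize(a[v-45:v+45,u-60:u+60][:, :],(640,480),interpolation=cv2.INTER_CUBIC)
cv2.imwrite("pics/s2c.png",c)
E
```

```text
time: 2.9
tool_pos: [0.4844, 0.1693, 0.2458]
tool_rot: [-3.141, -0.001, 2.854]
contact_force: [0.8, 0.1, -2.6]
opening: 0.0159
grip_force: 40.0
time: 3.07
tool_pos: [0.4868, 0.1699, 0.301]
tool_rot: [3.136, 0.009, 2.854]
contact_force: [0.6, -0.4, -1.1]
opening: 0.016
grip_force: 40.0
time: 3.48
tool_pos: [0.4576, -0.0274, 0.2941]
tool_rot: [3.141, -0.0, 2.299]
contact_force: [1.2, -0.6, -1.2]
opening: 0.016
grip_force: 40.0
time: 3.9
tool_pos: [0.4279, -0.2158, 0.2942]
tool_rot: [3.141, -0.0, 1.748]
contact_force: [0.7, -0.5, -2.0]
opening: 0.0159
grip_force: 40.0
time: 4.23
tool_pos: [0.42, -0.2811, 0.2934]
tool_rot: [-3.141, -0.001, 1.751]
contact_force: [1.2, 0.7, -1.3]
opening: 0.0159
grip_force: 40.0Traceback (most recent call last):
  File "<stdin>", line 2, in <module>
ValueError: could not broadcast input array from shape (3,3) into shape (3,)
```

View pics/w2.png

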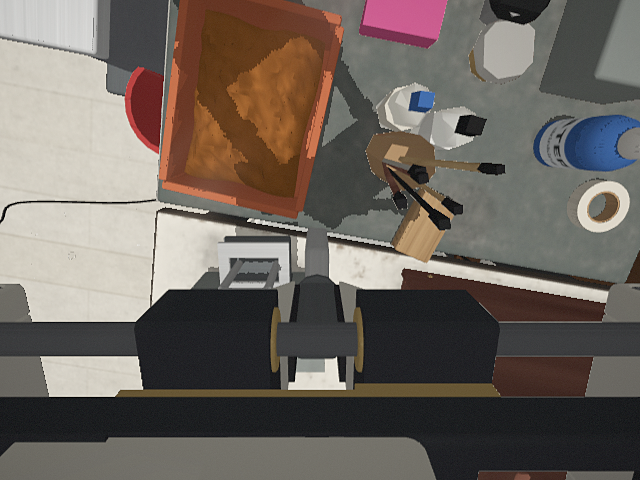

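The wrist view shows the case hasp at (255,262) with the eye's two posts near (232,270) and (277,270), partly hidden by the gripper. I'll move the tool toward the case so the eye clears the gripper, then look again.

```bash
python3 -m jog '[[[-1,-0.035,0,0,0],[-1,-0.065,0,0,0],[-1,-0.065,0,0,0],[-1,-0.065,0,0,0]]]'
python3 - <<'E'
from h import *
import pickle
a=save("scene","pics/s2.png"); s=robot.observe()
X=np.array(s["tool_pos"])-[0,0,.045]; u,v=proj(*cam("scene"),X).astype(int)
W=cam("wrist"); im=save("wrist","pics/w3.png"); pickle.dump(W,open("w3.pkl","wb"))
print(robot.observe()["tool_pos"],u,v)
p=proj(*W,(.365,-.35,.1)).astype(int); print(p)
c1=cv2.resize(a[v-30:v+30,u-40:u+40],(400,300),interpolation=cv2.INTER_CUBIC)
w=cv2.imread("pics/w3.png")[140:290,170:370]; c2=cv2.resize(w,(400,300),interpolation=cv2.INTER_CUBIC)
ex,ey=proj(*cam("scene"),(.365,-.35,.1)).astype(int); c3=cv2.resize(a[ey-30:ey+30,ex-40:ex+40],(400,300),interpolation=cv2.INTER_CUBIC); print(ex,ey)
cv2.imwrite("pics/c3.png",np.vstack([np.hstack([c1,c2]),np.hstack([c3,c3])]))
E
```

```text
time: 4.62
tool_pos: [0.4328, -0.3432, 0.2933]
tool_rot: [-3.141, -0.001, 1.754]
contact_force: [-1.0, 0.6, -1.5]
opening: 0.0158
grip_force: 40.0
[ 0.43269348 -0.34213916  0.2937064 ] 478 247
[245 216]
461 320
```

View pics/c3.png

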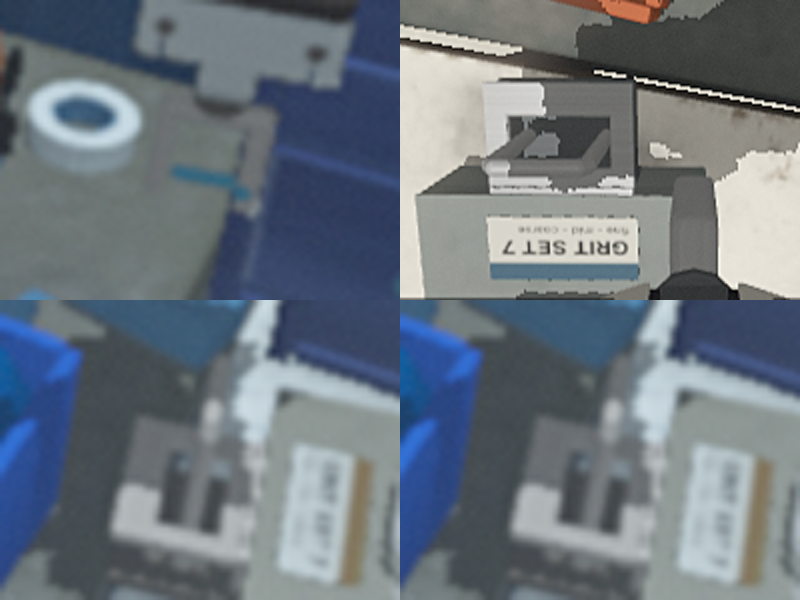

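The crop shows (top right) the eye's bar from about (250,223) to (297,223) in the wrist picture, standing in the hasp window. In the scene view the held hook has its gate visible as a bar between two legs, with one end running into the right leg. I'll settle the hinge side and the bar position numerically.

```bash
python3 - <<'E'
from h import *
import pickle
a=cv2.imread("pics/s2.png"); S=cam("scene"); s=robot.observe(); t=np.array(s["tool_pos"]); yaw=s["tool_rot"][2]
ex=np.array([np.cos(yaw),np.sin(yaw),0]); n=np.array([np.sin(yaw),-np.cos(yaw),0])
def hk(u,v,off=0):  # coords along -toolx (towards case), hook z
    d=ray(*S,(u,v)); P=S[2]+d*(((t-S[2])@n+off)/(d@n)); return -(P-t)@ex*1000,(P-t)[2]*1000+70.5
print("n",n)
hsv=cv2.cvtColor(a,cv2.COLOR_BGR2HSV)
ys,xs=np.where((hsv[217:277,438:518,1]>90)&(hsv[217:277,438:518,0]<35)&(hsv[217:277,438:518,0]>5))
q=[(x+438,y+217) for x,y in zip(xs,ys) if 25<y<50 and 25<x<60]
for u,v in q: print((u,v),np.round(hk(u,v),1),a[v,u].tolist())
for v in (245,248,250,252,254,256,258): print(v,a[v,462:496].sum(1).tolist())
print(np.round(hk(462,252),1),np.round(hk(496,252),1))
w=cv2.imread("pics/w3.png"); g=cv2.cvtColor(w,cv2.COLOR_BGR2GRAY)
for u in (250,258,266,274): print(u,[(v,int(g[v,u])) for v in range(206,236)])
for v in (214,): print(v,[(u,int(g[v,u])) for u in range(212,290,2)])
E
```

```text
n [0.98305126 0.18333093 0.        ]
(np.int64(493), np.int64(243)) [25.6 42.9] [61, 73, 100]
(np.int64(494), np.int64(243)) [27.5 43.4] [48, 63, 95]
(np.int64(495), np.int64(243)) [29.4 43.8] [50, 63, 95]
(np.int64(496), np.int64(243)) [31.3 44.3] [48, 62, 94]
(np.int64(497), np.int64(243)) [33.2 44.7] [47, 62, 93]
(np.int64(493), np.int64(244)) [26.  40.5] [59, 71, 97]
(np.int64(494), np.int64(244)) [27.9 40.9] [49, 64, 96]
(np.int64(495), np.int64(244)) [29.8 41.4] [49, 66, 97]
(np.int64(496), np.int64(244)) [31.7 41.8] [53, 65, 97]
(np.int64(497), np.int64(244)) [33.6 42.3] [49, 63, 93]
(np.int64(493), np.int64(245)) [26.5 38. ] [58, 71, 101]
(np.int64(494), np.int64(245)) [28.4 38.5] [53, 67, 103]
(np.int64(495), np.int64(245)) [30.3 38.9] [53, 67, 100]
(np.int64(496), np.int64(245)) [32.2 39.4] [52, 68, 99]
(np.int64(497), np.int64(245)) [34.1 39.8] [49, 65, 96]
(np.int64(493), np.int64(246)) [26.9 35.5] [60, 75, 115]
(np.int64(494), np.int64(246)) [28.8 36. ] [56, 74, 118]
(np.int64(495), np.int64(246)) [30.7 36.5] [57, 75, 116]
(np.int64(496), np.int64(246)) [32.6 36.9] [54, 
[... 15176 characters left out ...]
, (215, 52), (216, 51), (217, 51), (218, 57), (219, 53), (220, 58), (221, 58), (222, 53), (223, 67), (224, 98), (225, 111), (226, 112), (227, 102), (228, 174), (229, 218), (230, 210), (231, 210), (232, 205), (233, 173), (234, 190), (235, 227)]
214 [(212, 190), (214, 203), (216, 210), (218, 191), (220, 96), (222, 100), (224, 100), (226, 96), (228, 95), (230, 96), (232, 100), (234, 118), (236, 118), (238, 117), (240, 117), (242, 117), (244, 116), (246, 117), (248, 128), (250, 56), (252, 61), (254, 62), (256, 60), (258, 58), (260, 58), (262, 57), (264, 96), (266, 101), (268, 101), (270, 97), (272, 93), (274, 54), (276, 115), (278, 112), (280, 113), (282, 111), (284, 112), (286, 107), (288, 36)]
```

```bash
python3 -m jog '[[[-1,-0.035,0,0,0],[-1,-0.065,0,0,0],[-1,-0.065,0,0,0],[-1,-0.065,0,0,0],[-1,-0.065,0,0,0]]]' | head -2
python3 - <<'E'
from h import *
import pickle
W=cam("wrist"); im=save("wrist","pics/w4.png"); pickle.dump(W,open("w4.pkl","wb"))
w=cv2.imread("pics/w4.png"); p=proj(*W,(.365,-.35,.12)).astype(int); print(p,robot.observe()["tool_pos"])
c1=cv2.resize(w[p[1]-75:p[1]+45,p[0]-60:p[0]+100],(800,600),interpolation=cv2.INTER_CUBIC)
print("crop origin",p[0]-60,p[1]-75,"scale 5")
cv2.imwrite("pics/c4.png",c1)
g=cv2.cvtColor(w,cv2.COLOR_BGR2GRAY); print([(v,int(g[v,317])) for v in range(216,240)]); print("leg row 234",[(u,int(g[234,u])) for u in range(300,336,2)])
E
```

```text
time: 5.13
tool_pos: [0.4424, -0.4073, 0.2934]
[240 145] [ 0.44235701 -0.40712018  0.29349849]
crop origin 180 70 scale 5
[(216, 88), (217, 87), (218, 87), (219, 85), (220, 84), (221, 85), (222, 88), (223, 87), (224, 86), (225, 88), (226, 88), (227, 89), (228, 94), (229, 97), (230, 99), (231, 97), (232, 95), (233, 97), (234, 97), (235, 96), (236, 96), (237, 99), (238, 100), (239, 98)]
leg row 234 [(300, 78), (302, 82), (304, 81), (306, 85), (308, 95), (310, 98), (312, 96), (314, 98), (316, 96), (318, 97), (320, 98), (322, 96), (324, 95), (326, 84), (328, 130), (330, 227), (332, 223), (334, 221)]
```

View pics/c4.png

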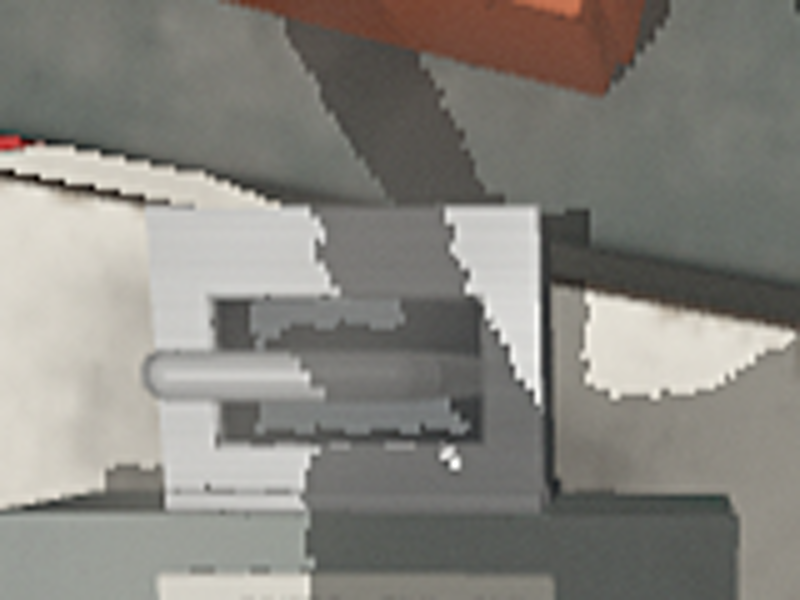

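The crop shows the eye's bar lying level in the image at v≈145, from u≈209 (outer left end) to about 260, with its right post running under to u≈276. The tool is aligned with it within about half a degree. Next I compute the shift.

```bash
python3 - <<'E'
from h import *
import pickle
W3=pickle.load(open("w3.pkl","rb")); W4=pickle.load(open("w4.pkl","rb")); s=robot.observe(); t=np.array(s["tool_pos"]); Rt=R.from_euler('xyz',s["tool_rot"]).as_matrix()
ex,ey=Rt[:,0],Rt[:,1]
w4=cv2.imread("pics/w4.png",0); w3=cv2.imread("pics/w3.png",0)
print("w4 col 225",[(v,int(w4[v,225])) for v in range(136,154)]); print("w3 col",[(v,int(w3[v,240])) for v in range(214,234)])
# bar line = intersection of planes (camera centre, bar dir ey)
def pl(W,uv): d=ray(*W,uv); n=np.cross(d,ey); return n/np.linalg.norm(n),W[2]
for v3 in (223,223.5,224):
  for v4 in (144.5,145):
    n3,p3=pl(W3,(245,v3)); n4,p4=pl(W4,(234,v4))
    X=np.linalg.solve(np.array([n3,n4,ey]),[n3@p3,n4@p4,ey@t]); print(v3,v4,"bar: tool x",((X-t)@ex).round(4),"z",X[2].round(4))
for z in (.115,.12,.125):
    P=onplane(*W4,(234.3,145),z)-t; print(z,"eye mid rel tool x,y",(P@ex).round(4),(P@ey).round(4))
for v in (227,228): 
    P=onplane(*W4,(316.5,v),t[2]-.0705)-t; print("nose end outer: tool x,y",(P@ex).round(4),(P@ey).round(4))
E
```

```text
w4 col 225 [(136, 80), (137, 82), (138, 80), (139, 85), (140, 127), (141, 161), (142, 172), (143, 180), (144, 198), (145, 203), (146, 182), (147, 172), (148, 167), (149, 148), (150, 104), (151, 83), (152, 89), (153, 87)]
w3 col [(214, 116), (215, 117), (216, 116), (217, 123), (218, 103), (219, 72), (220, 108), (221, 112), (222, 112), (223, 118), (224, 122), (225, 113), (226, 106), (227, 94), (228, 145), (229, 198), (230, 204), (231, 202), (232, 198), (233, 158)]
223 144.5 bar: tool x 0.0708 z 0.1344
223 145 bar: tool x 0.0704 z 0.1325
223.5 144.5 bar: tool x 0.0708 z 0.1365
223.5 145 bar: tool x 0.0704 z 0.1346
224 144.5 bar: tool x 0.0708 z 0.1385
224 145 bar: tool x 0.0704 z 0.1367
0.115 eye mid rel tool x,y 0.0703 -0.0712
0.12 eye mid rel tool x,y 0.0703 -0.0701
0.125 eye mid rel tool x,y 0.0704 -0.069
nose end outer: tool x,y 0.0219 0.0002
nose end outer: tool x,y 0.0213 0.0002
```

```bash
python3 - <<'E'
from h import *
import pickle
W3=pickle.load(open("w3.pkl","rb")); W4=pickle.load(open("w4.pkl","rb")); s=robot.observe(); t=np.array(s["tool_pos"]); Rt=R.from_euler('xyz',s["tool_rot"]).as_matrix()
ex,ey=Rt[:,0],Rt[:,1]
w4=cv2.imread("pics/w4.png",0); w3=cv2.imread("pics/w3.png",0)
gx=lambda im,u,a,b:[(v,int(im[v,u-2:u+3].mean())) for v in range(a,b)]
print("w4 u300",gx(w4,300,162,180)); print("w3 u300",gx(w3,300,226,246))
print("w4 hasp front u225",gx(w4,225,106,118)); print("w3 hasp front",gx(w3,225,174,188))
def pl(W,uv): d=ray(*W,uv); n=np.cross(d,ey); return n/np.linalg.norm(n),W[2]
def tri(v3,v4):
    n3,p3=pl(W3,(250,v3)); n4,p4=pl(W4,(250,v4)); X=np.linalg.solve(np.array([n3,n4,ey]),[n3@p3,n4@p4,ey@t]); return ((X-t)@ex).round(4),X[2].round(4)
for a in ((237.5,172.5),(238,173),(237,173)): print("lid",a,tri(*a))
for a in ((180.5,111.5),(181,111.5)): print("hasp front",a,tri(*a))
E
```

```text
w4 u300 [(162, 115), (163, 115), (164, 114), (165, 115), (166, 116), (167, 108), (168, 81), (169, 73), (170, 78), (171, 77), (172, 76), (173, 87), (174, 90), (175, 89), (176, 90), (177, 89), (178, 87), (179, 88)]
w3 u300 [(226, 78), (227, 78), (228, 79), (229, 79), (230, 79), (231, 80), (232, 80), (233, 77), (234, 74), (235, 76), (236, 73), (237, 92), (238, 142), (239, 164), (240, 156), (241, 156), (242, 157), (243, 156), (244, 156), (245, 156)]
w4 hasp front u225 [(106, 123), (107, 197), (108, 213), (109, 208), (110, 206), (111, 202), (112, 196), (113, 199), (114, 200), (115, 198), (116, 201), (117, 201)]
w3 hasp front [(174, 216), (175, 215), (176, 215), (177, 222), (178, 202), (179, 60), (180, 81), (181, 166), (182, 211), (183, 206), (184, 204), (185, 203), (186, 207), (187, 205)]
lid (237.5, 172.5) (np.float64(0.0443), np.float64(0.0815))
lid (238, 173) (np.float64(0.0438), np.float64(0.0818))
lid (237, 173) (np.float64(0.0433), np.float64(0.0759))
hasp front (180.5, 111.5) (np.float64(0.1011), np.float64(0.0722))
hasp front (181, 111.5) (np.float64(0.1009), np.float64(0.0751))
```

Triangulation gives the bar centre at z≈0.134, lid 0.082 and hasp 0.073, which match the case data, so the legs clear the lid. Next I move over the bar and check the alignment in the scene view.

```bash
python3 -m jog '[[[-1,0.02,-0.02,0,0],[-1,0.045,-0.045,0,0],[-1,0.063,-0.067,0,0],[-1,0.063,-0.067,0.035,0],[-1,0.063,-0.067,0.07,0]]]'
python3 -m jog '[[[-1,0,0,0,0],[-1,0,0,0,0],[-1,0,0,0,0],[-1,0,0,0,0]]]'
python3 - <<'E'
from h import *
import pickle
a=save("scene","pics/s3.png"); S=cam("scene"); W=cam("wrist"); b=save("wrist","pics/w5.png"); pickle.dump(W,open("w5.pkl","wb"))
s=robot.observe(); t=np.array(s["tool_pos"]); print(t,s["contact_force"],s["torque"])
u,v=proj(*S,t-[0,0,.07]).astype(int); print(u,v)
a=cv2.imread("pics/s3.png"); w=cv2.imread("pics/w5.png")
c1=cv2.resize(a[v-35:v+25,u-25:u+15],(400,600),interpolation=cv2.INTER_CUBIC); print("scene origin",u-25,v-35)
c2=cv2.resize(w[150:270,280:360],(400,600),interpolation=cv2.INTER_CUBIC)
cv2.imwrite("pics/c5.png",np.hstack([c1,c2]))
E
```

```text
time: 5.6
tool_pos: [0.3672, -0.3568, 0.2261]
tool_rot: [3.138, 0.006, 1.755]
contact_force: [-0.4, -0.3, -2.5]
opening: 0.0155
grip_force: 40.0
time: 5.93
tool_pos: [0.3681, -0.3586, 0.2259]
tool_rot: [3.14, 0.003, 1.755]
contact_force: [0.3, 0.1, -1.8]
opening: 0.0159
grip_force: 40.0
[ 0.367734   -0.35853321  0.22532966] [-0.51304055 -0.2555071  -0.91779567] [-0.10096455  0.05437425 -0.01468862]
470 301
scene origin 445 266
```

View pics/c5.png

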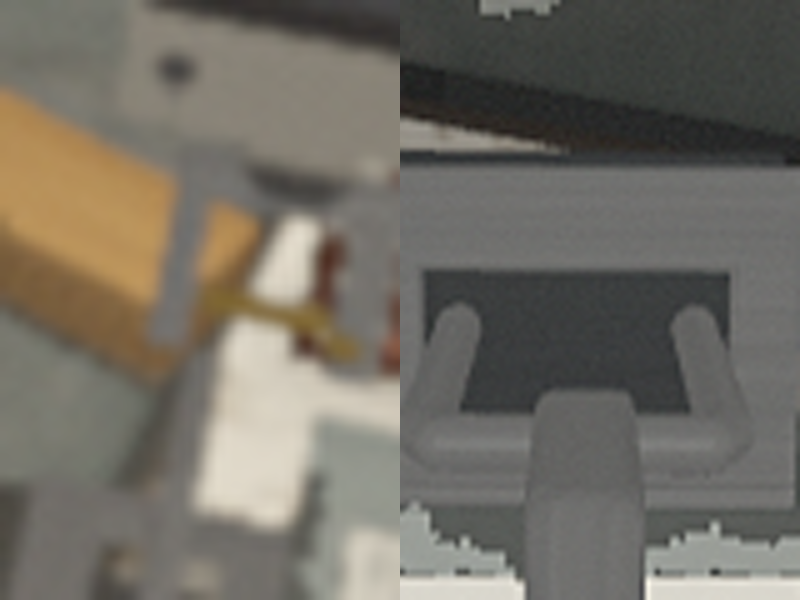

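The scene crop shows the nose leg at left (165,340 in the crop), the brass gate with its pin on the right leg, and the eye's bar below at about (187,430). In the wrist crop the hook is centred between the posts (mid 583 against 579). Next I check the bar-to-nose offset numerically.

```bash
python3 - <<'E'
from h import *
import pickle
a=cv2.imread("pics/s3.png"); S=cam("scene"); s=robot.observe(); t=np.array(s["tool_pos"]); Rt=R.from_euler('xyz',s["tool_rot"]).as_matrix(); yaw=s["tool_rot"][2]
ex=np.array([np.cos(yaw),np.sin(yaw),0]); ey=np.array([np.sin(yaw),-np.cos(yaw),0])
def px(x,z,y=0): return proj(*S,t+ex*x+ey*y+[0,0,z-t[2]])
# profiles along tool x at given world z in planes: leg front face (y=-6 towards camera) and bar top/front
def prof(z,y,xs):
    P=np.array([px(x/1000,z,y) for x in xs],np.float32); g=cv2.remap(cv2.cvtColor(a,cv2.COLOR_BGR2GRAY).astype(np.float32),P[:,0].copy(),P[:,1].copy(),cv2.INTER_LINEAR).ravel()
    return [(int(x),int(q)) for x,q in zip(xs,g)]
xs=np.arange(-12,32,2)
for z in (.165,.175): print("leg z",z,prof(z,-.006,xs))
for y in (-.014,-.010,0.01): print("bar y",y,prof(.134,y,xs))
W=pickle.load(open("w5.pkl","rb")); w=cv2.imread("pics/w5.png",0)
print("bar col 300",[(v,int(w[v,300])) for v in range(228,248)])
for v in (237,238): P=onplane(*W,(310,v),.134)-t; print(v,"bar tool x,y",(P@ex).round(4),(P@ey).round(4))
for v in (227.5,228.5): P=onplane(*W,(316.5,v),t[2]-.0705)-t; print("nose outer",(P@ex).round(4))
E
```

```text
leg z 0.165 [(-12, 126), (-10, 131), (-8, 132), (-6, 162), (-4, 194), (-2, 205), (0, 207), (2, 210), (4, 208), (6, 178), (8, 128), (10, 95), (12, 92), (14, 101), (16, 110), (18, 113), (20, 111), (22, 109), (24, 106), (26, 103), (28, 100), (30, 101)]
leg z 0.175 [(-12, 108), (-10, 106), (-8, 105), (-6, 110), (-4, 115), (-2, 114), (0, 121), (2, 121), (4, 118), (6, 108), (8, 102), (10, 102), (12, 102), (14, 107), (16, 111), (18, 112), (20, 115), (22, 129), (24, 145), (26, 151), (28, 148), (30, 142)]
bar y -0.014 [(-12, 193), (-10, 205), (-8, 208), (-6, 210), (-4, 213), (-2, 215), (0, 216), (2, 216), (4, 205), (6, 170), (8, 129), (10, 113), (12, 106), (14, 97), (16, 88), (18, 81), (20, 82), (22, 93), (24, 107), (26, 113), (28, 116), (30, 117)]
bar y -0.01 [(-12, 200), (-10, 211), (-8, 212), (-6, 214), (-4, 217), (-2, 216), (0, 216), (2, 217), (4, 209), (6, 173), (8, 124), (10, 109), (12, 107), (14, 95), (16, 86), (18, 81), (20, 85), (22, 99), (24, 111), (26, 114), (28, 116), (30, 118)]
bar y 0.01 [(-12, 202), (-10, 207), (-8, 209), (-6, 210), (-4, 210), (-2, 207), (0, 203), (2, 200), (4, 191), (6, 157), (8, 119), (10, 110), (12, 103), (14, 90), (16, 82), (18, 87), (20, 92), (22, 95), (24, 100), (26, 105), (28, 108), (30, 111)]
bar col 300 [(228, 59), (229, 60), (230, 59), (231, 58), (232, 74), (233, 98), (234, 108), (235, 108), (236, 112), (237, 118), (238, 123), (239, 123), (240, 113), (241, 110), (242, 105), (243, 102), (244, 105), (245, 110), (246, 108), (247, 105)]
237 bar tool x,y 0.0099 -0.0038
238 bar tool x,y 0.0092 -0.0038
nose outer 0.0214
nose outer 0.0207
```

Both views put the bar centre about 4 mm from the nose leg's inner face, and I want about 6. So I shift 2 mm, then descend to just above the bar and feel.

```bash
python3 -m jog '[[[-1,0.002,0,0,0],[-1,0.002,0,0.006,0],[-1,0.002,0,0.011,0],[-1,0.002,0,0.014,0],[-1,0.002,0,0.014,0]]]'
python3 -m jog '[[[-1,0,0,0.002,0],[-1,0,0,0.003,0],[-1,0,0,0.004,0],[-1,0,0,0.004,0],[-1,0,0,0.004,0]]]'
python3 -m jog '[[[-1,0,0,0.001,0],[-1,0,0,0.002,0],[-1,0,0,0.003,0],[-1,0,0,0.003,0],[-1,0,0,0.003,0]]]'
```

```text
time: 6.45
tool_pos: [0.3662, -0.3556, 0.2085]
tool_rot: [-3.141, -0.002, 1.754]
contact_force: [0.4, 0.8, -1.5]
opening: 0.0156
grip_force: 40.0
time: 6.87
tool_pos: [0.3666, -0.356, 0.2057]
tool_rot: [3.141, -0.0, 1.754]
contact_force: [-1.6, 0.4, -1.6]
opening: 0.0156
grip_force: 40.0
time: 7.28
tool_pos: [0.3666, -0.356, 0.2026]
tool_rot: [3.142, -0.0, 1.754]
contact_force: [-0.5, -0.5, -2.1]
opening: 0.0161
grip_force: 40.0
```

```bash
python3 -m jog '[[[-1,0,0,0.001,0],[-1,0,0,0.002,0],[-1,0,0,0.003,0],[-1,0,0,0.003,0],[-1,0,0,0.003,0]]]'|grep -E "pos|force"
python3 -m jog '[[[-1,0,0,0.001,0],[-1,0,0,0.002,0],[-1,0,0,0.003,0],[-1,0,0,0.003,0],[-1,0,0,0.003,0]]]'|grep -E "pos|force"
python3 -m jog '[[[-1,0,0,0.001,0],[-1,0,0,0.002,0],[-1,0,0,0.003,0],[-1,0,0,0.003,0],[-1,0,0,0.003,0]]]'|grep -E "pos|force"
```

```text
tool_pos: [0.3666, -0.356, 0.1996]
contact_force: [-0.2, 0.1, -0.9]
grip_force: 40.0
tool_pos: [0.3667, -0.3562, 0.197]
contact_force: [-0.7, 0.3, 3.7]
grip_force: 40.0
tool_pos: [0.3667, -0.3561, 0.1937]
contact_force: [0.3, -0.1, 3.2]
grip_force: 40.0
```

Gate contact at TCP z≈0.198 with about 5 N, as expected for the gate spring, so I keep pressing.

```bash
python3 -m jog '[[[-1,0,0,0.002,0],[-1,0,0,0.004,0],[-1,0,0,0.005,0],[-1,0,0,0.005,0],[-1,0,0,0.005,0]]]'|grep -E "pos|force"
python3 -m jog '[[[-1,0,0,0.002,0],[-1,0,0,0.004,0],[-1,0,0,0.005,0],[-1,0,0,0.005,0],[-1,0,0,0.005,0]]]'|grep -E "pos|force"
python3 -m jog '[[[-1,0,0,0.002,0],[-1,0,0,0.004,0],[-1,0,0,0.005,0],[-1,0,0,0.005,0],[-1,0,0,0.005,0]]]'|grep -E "pos|force"
```

```text
tool_pos: [0.3667, -0.3562, 0.1887]
contact_force: [0.3, -1.2, 3.7]
grip_force: 40.0
tool_pos: [0.3667, -0.3564, 0.1837]
contact_force: [1.0, -3.4, 2.3]
grip_force: 40.0
tool_pos: [0.3666, -0.3566, 0.1785]
contact_force: [1.4, -5.5, 1.2]
grip_force: 40.0
```

```bash
python3 -m jog '[[[-1,0,0,0.001,0],[-1,0,0,0.002,0],[-1,0,0,0.003,0],[-1,0,0,0.004,0],[-1,0,0,0.004,0]]]'|grep -E "pos|force"
python3 -m jog '[[[-1,0,0,0.001,0],[-1,0,0,0.002,0],[-1,0,0,0.002,0],[-1,0,0,0.002,0]]]'|grep -E "pos|force"
python3 -m jog '[[[-1,0,0,0.001,0],[-1,0,0,0.002,0],[-1,0,0,0.002,0],[-1,0,0,0.002,0]]]'|grep -E "pos|force"
```

```text
tool_pos: [0.3666, -0.3563, 0.1743]
contact_force: [1.4, -6.2, -1.1]
grip_force: 40.0
tool_pos: [0.3667, -0.3566, 0.1723]
contact_force: [1.2, -7.1, -2.8]
grip_force: 40.0
tool_pos: [0.366, -0.3546, 0.1698]
contact_force: [0.2, 0.4, -1.7]
grip_force: 40.0
```

The gate snapped: the side force dropped from 7 N to 0. Next is the tug upward in small steps.

```bash
python3 -m jog '[[[-1,0,0,-0.002,0],[-1,0,0,-0.005,0],[-1,0,0,-0.008,0],[-1,0,0,-0.011,0],[-1,0,0,-0.011,0]]]'|grep -E "pos|force"
python3 -m jog '[[[-1,0,0,-0.001,0],[-1,0,0,-0.002,0],[-1,0,0,-0.002,0],[-1,0,0,-0.002,0]]]'|grep -E "pos|force"
python3 -m jog '[[[-1,0,0,-0.001,0],[-1,0,0,-0.001,0],[-1,0,0,-0.001,0]]]'|grep -E "pos|force"
```

```text
tool_pos: [0.3669, -0.3562, 0.1826]
contact_force: [0.3, 0.4, -1.8]
grip_force: 40.0
tool_pos: [0.3666, -0.356, 0.1837]
contact_force: [-0.3, 0.1, -0.8]
grip_force: 40.0
tool_pos: [0.3666, -0.356, 0.1847]
contact_force: [0.1, 0.2, -1.8]
grip_force: 40.0
```

```bash
python3 -m jog '[[[-1,0,0,-0.001,0],[-1,0,0,-0.001,0],[-1,0,0,-0.001,0],[-1,0,0,-0.001,0]]]'|grep -E "pos|force"
python3 -m jog '[[[-1,0,0,-0.0007,0],[-1,0,0,-0.0007,0],[-1,0,0,-0.0007,0],[-1,0,0,-0.0007,0]]]'|grep -E "pos|force"
```

```text
tool_pos: [0.3666, -0.3559, 0.1856]
contact_force: [-0.3, 0.0, -1.5]
grip_force: 40.0
tool_pos: [0.3665, -0.3558, 0.186]
contact_force: [0.0, -0.5, -6.6]
grip_force: 40.0
```

```bash
python3 -m jog '[[[-1,0,0,-0.0003,0],[-1,0,0,-0.0003,0],[-1,0,0,-0.0003,0],[-1,0,0,-0.0003,0],[-1,0,0,-0.0003,0]]]'|grep -E "pos|force"
python3 -m jog '[[[-1,0,0,0,0],[-1,0,0,0,0],[-1,0,0,0,0],[-1,0,0,0,0]]]'|grep -E "pos|force"
```

```text
tool_pos: [0.3665, -0.3558, 0.1863]
contact_force: [0.1, -0.7, -11.0]
grip_force: 40.0
tool_pos: [0.3664, -0.3558, 0.1864]
contact_force: [0.9, -1.0, -12.2]
grip_force: 40.0
```

The gate has borne about 10 N on the bar for over half a second. Next I lower the crook onto the bar, release and back off.

```bash
python3 -m jog '[[[-1,0,0,0.004,0],[-1,0,0,0.009,0],[-1,0,0,0.014,0],[-1,0,0,0.018,0],[-1,0,0,0.018,0]]]'|grep -E "pos|force"
python3 -m jog '[[[-1,0,0,0.001,0],[-1,0,0,0.001,0],[-1,0,0,0.001,0]]]'|grep -E "pos|force"
```

```text
tool_pos: [0.3664, -0.3558, 0.1681]
contact_force: [-0.3, -0.0, -2.1]
grip_force: 40.0
tool_pos: [0.3667, -0.3561, 0.1679]
contact_force: [0.0, -0.4, -2.2]
grip_force: 40.0
```

```bash
python3 -m jog '[[[0.3,0,0,0,0],[0.3,0,0,0,0],[0.3,0,0,0,0],[0.3,0,0,0,0],[0.3,0,0,0,0]]]' 5 |grep -E "pos|force|open"
python3 -m jog '[[[0.3,0,0,-0.03,0],[0.3,0,0,-0.06,0],[0.3,0,0,-0.09,0],[0.3,0,0,-0.12,0],[0.3,0,0,-0.15,0]]]' |grep -E "pos|force|open"
python3 -m jog '[[[0.3,0.03,0,0,0],[0.3,0.03,0,0,0],[0.3,0.03,0,0,0],[0.3,0.03,0,0,0],[0.3,0.03,0,0,0]]]' |grep -E "pos|time"
python3 -m jog '[[[0.3,0,0,0,0],[0.3,0,0,0,0],[0.3,0,0,0,0],[0.3,0,0,0,0],[0.3,0,0,0,0]]]' |grep -E "pos|time"
python3 - <<'E'
from h import *
W=cam("wrist"); save("wrist","pics/w6.png"); save("scene","pics/s6.png")
w=cv2.imread("pics/w6.png"); a=cv2.imread("pics/s6.png")
p=proj(*W,(.366,-.35,.134)).astype(int); u,v=proj(*cam("scene"),(.366,-.35,.134)).astype(int); print(p,u,v)
y0=max(0,p[1]-75)
cv2.imwrite("pics/c6.png",np.hstack([cv2.resize(w[y0:y0+150,p[0]-50:p[0]+50],(400,600)),cv2.resize(a[v-45:v+45,u-30:u+30],(400,600),interpolation=cv2.INTER_CUBIC)]))
E
```

```text
tool_pos: [0.3667, -0.356, 0.1678]
contact_force: [-0.3, -0.2, -0.3]
opening: 0.0445
grip_force: 0.0
tool_pos: [0.3664, -0.3558, 0.3193]
contact_force: [0.6, -0.5, -0.9]
opening: 0.0595
grip_force: 0.0
time: 15.2
tool_pos: [0.3611, -0.3268, 0.3171]
time: 15.62
tool_pos: [0.3611, -0.3266, 0.3175]
[316 247] 464 308
```

View pics/c6.png

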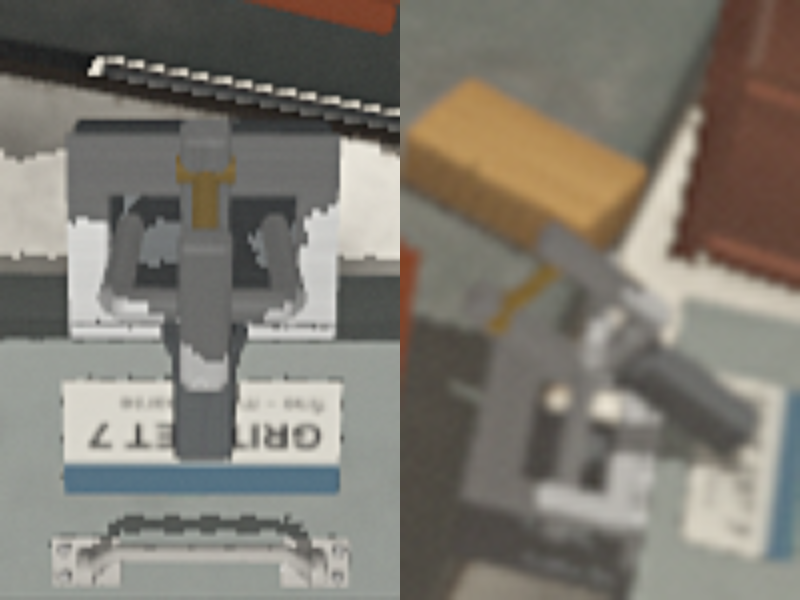

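The picture shows the hook threaded on the eye's bar, its gate shut (brass at (205,200) in the crop) and its stem leaning at rest on the lid. The gripper is clear, so I'll hand in.

```bash
python3 -m jog '[[[0.3,0,0,0,0],[0.3,0,0,0,0],[0.3,0,0,0,0],[0.3,0,0,0,0],[0.3,0,0,0,0]]]' |grep -E "time"
python3 -c "
from cell import robot
print(robot.hand_in())"
```

```text
time: 16.13
the job is handed in; nothing more can be done
None
```

I handed the job in at 16.1 s: the hook is on the eye with its gate shut (after a snap and a tug of about 10 N) and its stem leaning on the lid, and the gripper is clear; the judge returned no result.

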